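# Jack up the marked end of the field chest and hold it

## Task

Set the red lever jack flat on the bench with its saddle centred under the yellow lift pad of the olive chest, then pump the jack's handle until that end of the chest is up and its freshly painted feet stand at least 10 mm off the bench. The jack has no catch, so finish with the handle still held down, carrying the chest; lift it with the jack only, do not push the chest about, and leave everything else where it is.

Things in the scene. Friction and masses are not known exactly. Their poses are not given: they have to be found in the camera images.
- jack_grip (a point): Where to grip the jack (about 0.95 kg): midway between its two upright red side plates, 50 mm apart over their outer faces (y), 62 mm long (x), 125 mm above the jack's underside (plates end at 150 mm; the steel rack bar between them stands up to 15 mm higher, more once pumped). Axes are the jack's: x towards toe and saddle, y across the plates, z up.
- jack: The red ratchet lever jack. Origin on its underside, 16 mm ahead (+x) of the grip point; axes as there; height 0 when it stands on the bench. The saddle's centre lies 80 mm from the origin along +x, the handle pivot 44 mm along -x. Base plate 240 x 90 x 8 mm, from x = -140 to +100 mm. Handle and toe lie in its middle plane.
- saddle (a point): Centre of the top face of the saddle, a round black rubber pad 36 mm across on the end of a low dark steel toe (20 mm wide) that sticks out of the jack's front (+x). Its top is 40 to 46 mm above the jack's underside when lowered; it can rise to 96 mm.
- lift_pad (a point): Centre of the underside of the yellow lift pad (44 x 44 mm) under the bottom edge of the chest's end panel, 64 mm above the bench while the chest is down. Axes are the chest's: x points square from this panel into the chest, z up. The panel's face is 10 mm from this point along -x; the pad's lip stands 12 mm out of it. The jack comes square under it with its x along this x.
- chest: Olive field chest, loose on the bench, 3.2 to 4.8 kg, 360 mm (x, away from the lift pad) x 260 mm, 207 mm high, on four wooden feet with dark fresh paint. Origin at bench height under its middle. Free way under it at the pad end: 64 mm high at the pad, 70 mm elsewhere, 174 mm wide between the feet, centred on the pad. Yellow stripes above the pad on panel and lid edge mark the place.
- chest_far (a point): Point at bench height midway between the chest's two far feet, which stay down.
- lever_pivot (a point): Pivot of the pump handle: 75 mm above the jack's underside. The handle swings in the jack's xz plane on its -x side. With the handle fully down the pawl is about 27 mm higher than with it up. There is no keeper: the empty saddle stays at its height while the handle returns, but a loaded saddle comes down with the handle.
- handle_grip (a point): On the axis of the pump handle's black rubber grip, 170 mm from the pivot and 30 mm from the handle's end. The grip is round, 20 mm across, 90 mm long; the steel rod inward of it is 14 mm across. Pushed down at this point the handle takes about 3 N empty, 5 to 13 N under the chest; a spring lifts it again when let go.
- lever (a joint): Pump handle angle, rad: 0 = up (handle slopes up 0.62 rad from level), 0.75 = fully down (0.13 rad below level). A full stroke raises the saddle 27 mm, less up to 8 mm until the pawl bears on a tooth. The first stroke or two close the gap to the pad; a further full stroke (lever over 0.65) lifts the chest end 16 to 22 mm.
- helmet: Bystander: dark olive steel helmet shell lying brim down, 250 mm across, 159 mm high. Origin at its underside; leave it alone.
- primer_tin: Bystander: small round primer tin, 74 mm across, 75 mm high. Origin at its underside; leave it alone.
- spray_can: Bystander: blue spray can with a red cap, 54 mm across, 150 mm high. Origin at its underside; leave it alone.
- paint_brush: Bystander: paint brush with a red handle, lying flat. Origin at its underside; leave it alone.
- screwdriver: Bystander: screwdriver with a red handle, lying flat. Origin at its underside; leave it alone.
- sanding_block: Bystander: cork sanding block 70 x 110 x 32 mm. Origin at its underside; leave it alone.
- camera: Bystander: old black and silver camera, 125 mm wide, 80 mm high. Origin at its underside; leave it alone.

How it is judged:
By the outcome, as a careful person would: the job done as asked, in the order asked, and still so for the second after the job is handed in, while the arm keeps its last pose, push and grip.
It also fails if it takes over 61 s, if anything falls off the work surface, if the arm or the gripper's body presses on something with over 40 N, if the wrist force passes 120 N, or if a joint passes its speed limit or range.

## Robot

A 6-joint arm with a two-finger parallel gripper is mounted at the origin on the work surface. World frame = base frame: x ahead of the robot, y to its left, z up, the work surface at z = 0. Lengths are in m, angles in rad, forces in N, time in s.
With the tool pointing down it reaches from about 0.3 to 0.775 m from the base axis. Payload 14.6 kg.
Tool frame: the origin (TCP) lies midway between the tips of the shut fingers; the grasp point (between the pads) lies 19 mm behind it (ctrl.pinch_z is the distance from the TCP to the grasp point, in m); z points along the fingers, y is the line along which they close (so a half turn about z gives the same grasp; the last joint's range is limited). The gripper opens to 94 mm and grips with 3 to 60 N. Pads are 16 mm wide; open, the fingers measure 119 mm over their backs; the gripper's body (75 mm by 177 mm) begins 78 mm behind the grasp point.
Start: joints at [-1.338, 0.3, 1.521, -0, 1.321, -0.067], TCP at [0.162, -0.525, 0.205] pointing down, gripper open.
Joint ranges: [-3.03, 3.03], [-0.79, 2.21], [0.23, 2.52], [-1.04, 4.18], [0, 3.07], [-2.55, 2.55]. Speed limits (rad/s): [2.22, 2.22, 2.57, 3.14, 3.14, 3.14].

## Interface

Orientations are given as [roll, pitch, yaw] about the fixed x, y, z axes, in that order (R = Rz(yaw) Ry(pitch) Rx(roll)).
In Python, from station import ctrl gives the robot as it stands.
- The arm moves only by the tool jog_arm, never from a script. Its argument "motion" is a list of rows, each a list of 7 numbers: the shift along the tool's x, y, z in m, then the turn, a rotation vector about the tool's x, y, z in rad, then the opening, from -1 (shut) to 1 (fully open). In form: [[tx, ty, tz, rx, ry, rz, gripper], ...]. A call has 1 to 5 rows; each row shifts and turns the commanded pose from where the row before left it, along the tool's axes as they then stand; what a row does not reach is not made up. A row lasts 1/10 s, in which the tool goes at most 50 mm and 8.59 degrees, less where a joint would pass 70% of its speed; a pose out of reach is approached as far as the arm can. A call is refused whole if a number of a shift passes 0.05 or a number of a turn 0.15, either way. A call with a gripper value outside its range is refused whole. The fingers move at their own pace and stop on an object; "squeeze" is the grip in N (left out, the last holds). Time passes only in rows, so rows that do not move let the fingers close. It gives the time, the measured TCP pose, the force, the opening and the grip force at its end, in the units of the state.
- ctrl.get_obs(): the state, without advancing time (a new reading comes with each control period).
- ctrl.camera(name): name is "side" or "top" or "wrist"; returns the picture (400x640x3 uint8, red, green, blue); there is no depth.
- ctrl.camera_model(name): a dict with "intrinsics" (3x3 intrinsics, pixels), "rvec" (rotation vector, rad) and "tvec" (3), from world to camera coordinates, as OpenCV has them. Camera axes: x right, y down, z forward; pixel columns grow to the right and rows downward; lengths in m; the calibration is good to about 2 mm. A picture is of the moment at which its call begins: read the wrist's pose just before it. camera_model takes no time and is no camera call; for the wrist camera it gives the pose at the moment of the call.
- ctrl.hand_in(): hands the job in; it is judged then, once.
The state is a dict: "time_s": time; "qpos": joint angles; "joint_vel": joint speeds; "tau": joint torques, N m; "ee_pos": TCP position; "eef_rot": TCP orientation; "force": force on the tool from outside, world axes, zero at the start; "moment": the same for the moment, N m; "grip_width": finger opening in m; "grip_force": force on a finger pad.
Only numpy, scipy, OpenCV 4.12 (cv2) and the standard library are available. Lean on these libraries where they do the work, as an engineer would, in place of code of your own. Each camera call takes 0.05 s, during which the arm holds its last target. There are 200 camera calls.

## Working session

There is one attempt and no reset: what is moved stays moved. The work goes in short steps, Python scripts to look and compute and a tool call to move; the robot and the scene stay as the last step left them, time stands still between calls to the robot, and variables do not carry over. Pictures are saved under pics/ and viewed, at most 10 in all, crops included, and the job is handed in when it is done.

Besides the shell and the picture viewer there is one more tool, called after "Call:" by a JSON object that holds its "api" and its "payload", one argument or row to a line. jog_arm: Moves the arm, as the interface text tells. Its arguments: {"type":"object","properties":{"motion":{"type":"array"},"squeeze":{"type":"number"}},"required":["motion"]}

```bash
mkdir -p pics; ls; cat > h.py <<'E'
import numpy as np, cv2
from station import ctrl
from scipy.spatial.transform import Rotation as R
def cam(n):
    m=ctrl.camera_model(n); K=np.array(m["intrinsics"]); Rm=cv2.Rodrigues(np.array(m["rvec"],float))[0]; t=np.array(m["tvec"],float).ravel()
    return K,Rm,t
def ray(c,uv):
    K,Rm,t=c; d=Rm.T@np.linalg.solve(K,[uv[0],uv[1],1.]); o=-Rm.T@t
    return o,d
def onz(c,uv,z):
    o,d=ray(c,uv); return o+d*(z-o[2])/d[2]
def proj(c,p):
    K,Rm,t=c; q=K@(Rm@np.asarray(p,float)+t); return q[:2]/q[2]
def tri(c1,u1,c2,u2):
    A=[];b=[]
    for c,u in((c1,u1),(c2,u2)):
        o,d=ray(c,u); d/=np.linalg.norm(d); P=np.eye(3)-np.outer(d,d); A.append(P); b.append(P@o)
    return np.linalg.lstsq(np.vstack(A),np.hstack(b),rcond=None)[0]
def save(n,f):
    im=ctrl.camera(n); cv2.imwrite(f"pics/{f}.png",im[:,:,::-1]); return im
E
python3 - <<'E'
from h import *
a=save("top","top0"); b=save("side","side0")
cv2.imwrite("pics/both0.png",np.vstack([a,b])[:,:,::-1][:800])
for n in("top","side"):
    c=cam(n); print(n,np.round(ray(c,(320,200))[0],3),np.round(onz(c,(320,200),0),3))
E
```

```text
pics
top [ 0.417 -0.073  1.516] [ 0.494 -0.044  0.   ]
side [ 0.372 -1.333  1.522] [0.514 0.019 0.   ]
```

View pics/top0.png

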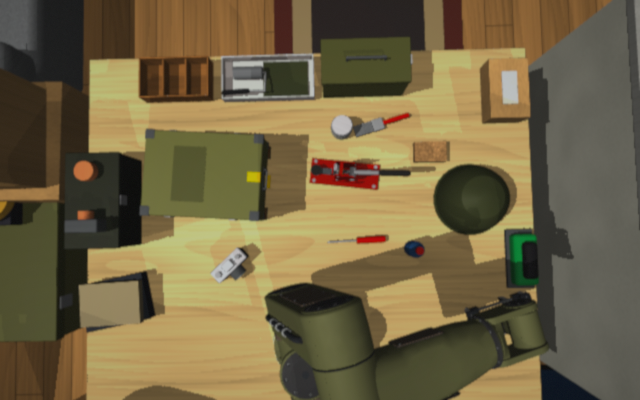

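View pics/side0.png

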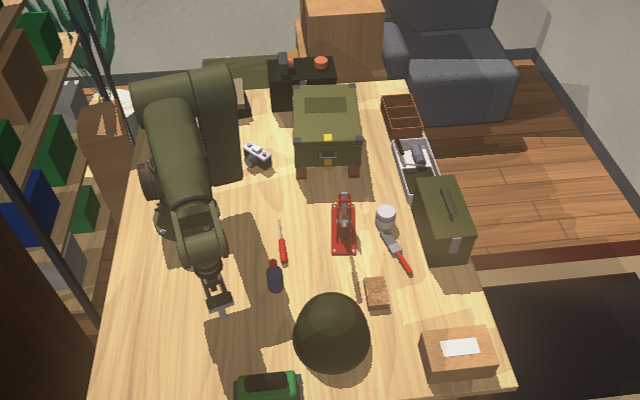

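Top view: chest at (145–268,130–220) with its yellow stripe at (254,177). Jack with red base at (310–380,158–190), handle running right to (410,173). The side view shows the chest's pad panel facing the jack, with yellow at (328,137) and (328,160). Next I measure both from masks.

```bash
python3 - <<'E'
from h import *
def world_rect(c,cnt,z):
    P=np.array([onz(c,p,z)[:2] for p in cnt.reshape(-1,2)]); 
    r=cv2.minAreaRect((P*1000).astype(np.float32)); return r,cv2.boxPoints(r).round(1).tolist()
a=cv2.imread("pics/top0.png"); s=cv2.imread("pics/side0.png"); T=cam("top"); S=cam("side")
def masks(im):
    h=cv2.cvtColor(im,cv2.COLOR_BGR2HSV); 
    red=((h[...,0]<8)|(h[...,0]>172))&(h[...,1]>150)&(h[...,2]>60)
    yel=(abs(h[...,0].astype(int)-26)<6)&(h[...,1]>190)&(h[...,2]>110)
    ol=(h[...,0]>24)&(h[...,0]<45)&(h[...,1]>60)&(h[...,2]<135)
    return red,yel,ol
def cnts(m,amin):
    return [c for c in cv2.findContours(m.astype(np.uint8)*255,cv2.RETR_EXTERNAL,cv2.CHAIN_APPROX_NONE)[0] if cv2.contourArea(c)>amin]
for nm,im,c in(("top",a,T),("side",s,S)):
    red,yel,ol=masks(im)
    for l,m,z,am in(("red",cv2.morphologyEx(red.astype(np.uint8),cv2.MORPH_CLOSE,np.ones((7,7))),.008,150),("yel",yel,.2,8),("ol",ol,.207,2500)):
        for k in cnts(m,am):
            r,b=world_rect(c,k,z); print(nm,l,"px",cv2.boundingRect(k),"ctr",np.round(r[0],1),"size",np.round(r[1],1),"ang",round(r[2],1),b)
t=cv2.resize(a[110:240,130:430],None,fx=2.6,fy=2.6,interpolation=cv2.INTER_CUBIC); ss=cv2.resize(s[70:270,230:420],None,fx=2.6,fy=2.6,interpolation=cv2.INTER_CUBIC)
cv2.imwrite("pics/c1.png",t);cv2.imwrite("pics/c2.png",ss)
E
```

```text
top red px (310, 159, 70, 30) ctr [ 585.1 -132.2] size [235.7  85.1] ang 82.8 [[528.2000122070312, -243.8000030517578], [612.5999755859375, -254.39999389648438], [642.0, -20.600000381469727], [557.5999755859375, -10.0]]
top red px (444, 0, 18, 48) ctr [1109.5 -527.3] size [ 58.1 171.6] ang 89.6 [[1023.5, -555.7000122070312], [1195.0999755859375, -556.9000244140625], [1195.5, -498.79998779296875], [1023.9000244140625, -497.6000061035156]]
top red px (275, 0, 17, 52) ctr [1120.1   75.3] size [ 57.1 187.2] ang 89.2 [[1026.0999755859375, 48.099998474121094], [1213.300048828125, 45.5], [1214.0999755859375, 102.5999984741211], [1026.9000244140625, 105.19999694824219]]
top yel px (247, 171, 14, 12) ctr [559.9 154.5] size [41.9 31.9] ang 82.4 [[541.2999877929688, 135.89999389648438], [572.9000244140625, 131.6999969482422], [578.4000244140625, 173.1999969482422], [546.7999877929688, 177.39999389648438]]
top ol px (479, 301, 70, 66) ctr [  83.4 -616.7] size [169.4 170.4] ang 17.3 [[-22.899999618530273, -560.7000122070312], [27.899999618530273, -723.2999877929688], [189.60000610351562, -672.799
[... 1378 characters left out ...]
de red px (332, 194, 24, 61) ctr [ 587.6 -110.5] size [290.5  84.1] ang 82.9 [[527.7999877929688, -249.39999389648438], [611.2999877929688, -259.8999938964844], [647.4000244140625, 28.399999618530273], [563.9000244140625, 38.79999923706055]]
side ol px (293, 84, 68, 59) ctr [568.3 307.1] size [364.5 259.7] ang 86.1 [[426.29998779296875, 134.10000610351562], [685.4000244140625, 116.4000015258789], [710.2999877929688, 480.0], [451.1000061035156, 497.70001220703125]]
side ol px (129, 55, 149, 150) ctr [173.7 350.8] size [665.  795.2] ang 18.4 [[-267.5, 622.7999877929688], [-15.899999618530273, -131.60000610351562], [614.9000244140625, 78.80000305175781], [363.29998779296875, 833.2000122070312]]
```

View pics/c1.png

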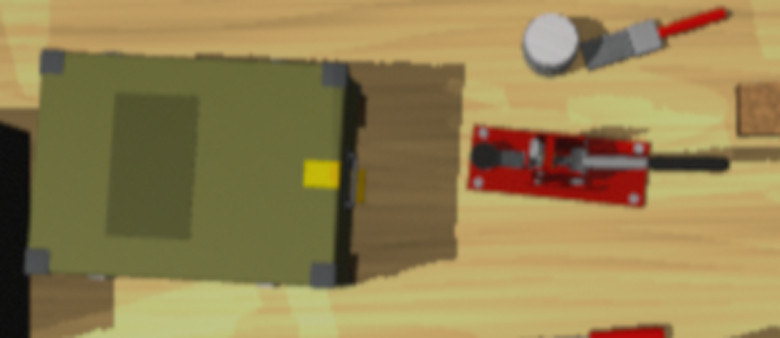

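View pics/c2.png

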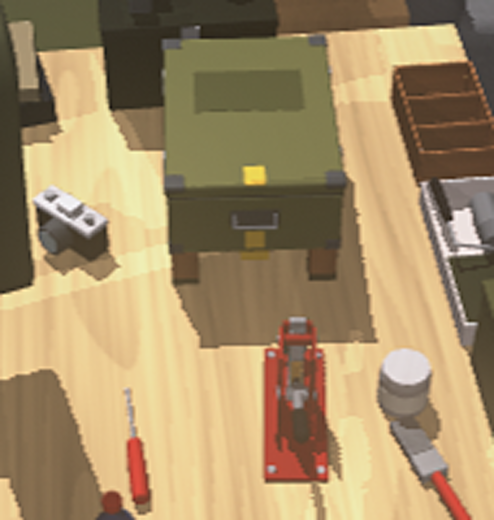

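Measurements are consistent:
- **Chest:** 364×260 mm, yaw about 86.2°, pad near (0.557, 0.137).
- **Jack:** yaw about 82.8°, grip near (0.586, -0.128).

The crops show the pad lip just out from the panel and the jack upright with its saddle toward the chest. Now the approach.

```bash
cat >> h.py <<'E'
def down(yaw): return R.from_euler("z",yaw)*R.from_euler("x",np.pi)   # tool z down, tool x along yaw
def delta(pinch,Rt,n=1):
    o=ctrl.get_obs(); p=np.array(o["ee_pos"]); R0=R.from_euler("xyz",o["eef_rot"])
    tcp=np.asarray(pinch)+Rt.apply([0,0,ctrl.pinch_z])
    rv=(R0.inv()*Rt).as_rotvec(); sh=R0.inv().apply(tcp-p); she=Rt.inv().apply(tcp-p)
    print("shift(start axes)",sh.round(4),"shift(end axes)",she.round(4),"rot",rv.round(4),"t",round(o["time_s"],2),"F",np.round(o["force"],1))
E
python3 - <<'E'
from h import *
o=ctrl.get_obs(); print(o["ee_pos"],o["eef_rot"],ctrl.pinch_z,o["grip_width"])
for y in(1.446,1.446-np.pi): delta([.586,-.128,.30],down(y))
K,Rm,t=cam("wrist"); R0=R.from_euler("xyz",o["eef_rot"]); print(R0.inv().apply(-Rm.T@t-o["ee_pos"]), (R0.inv().as_matrix()@Rm.T).round(2))
E
```

```text
[ 0.16238007 -0.52525312  0.20495891] [-3.14059792e+00 -8.81738327e-05  2.99792679e-01] 0.0188 0.09411146614183413
shift(start axes) [ 0.522  -0.2545 -0.0759] shift(end axes) [ 0.4469  0.3709 -0.0762] rot [-8.0000e-04 -6.0000e-04 -1.1462e+00] t 0.1 F [ 0.5 -0.2  0.7]
shift(start axes) [ 0.522  -0.2545 -0.0759] shift(end axes) [-0.4469 -0.3709 -0.0762] rot [-7.0000e-04  9.0000e-04  1.9954e+00] t 0.1 F [ 0.5 -0.2  0.7]
[ 0.0745499  -0.00030918 -0.17976135] [[-0.   -0.97 -0.26]
 [ 1.   -0.   -0.  ]
 [ 0.   -0.26  0.97]]
```

Call:
{"api": "jog_arm", "payload": {
  "motion": [
    [0.04, -0.02, -0.025, 0, 0, 0, 1],
    [0.04, -0.02, -0.025, 0, 0, 0, 1],
    [0.04, -0.02, -0.026, 0, 0, 0, 1],
    [0.04, -0.02, 0, 0, 0, 0, 1],
    [0.04, -0.02, 0, 0, 0, 0, 1]
  ]
}}

```text
time_s: 0.6
ee_pos: [0.3224, -0.372, 0.2799]
eef_rot: [3.141, -0.0, 0.3]
force: [0.4, -0.1, -1.0]
grip_width: 0.094
grip_force: 0.0
```

Call:
{"api": "jog_arm", "payload": {
  "motion": [
    [0.045, -0.022, 0, 0, 0, 0, 1],
    [0.045, -0.022, 0, 0, 0, 0, 1],
    [0.045, -0.022, 0, 0, 0, 0, 1],
    [0.045, -0.022, 0, 0, 0, 0, 1],
    [0.045, -0.022, 0, 0, 0, 0, 1]
  ]
}}

```text
time_s: 1.1
ee_pos: [0.5046, -0.2004, 0.2792]
eef_rot: [-3.141, 0.0, 0.3]
force: [0.9, -0.3, -0.3]
grip_width: 0.0941
grip_force: 0.0
```

Call:
{"api": "jog_arm", "payload": {
  "motion": [
    [0.045, -0.022, 0, 0, 0, 0, 1],
    [0, 0, 0, 0, 0, -0.14, 1],
    [0, 0, 0, 0, 0, -0.14, 1],
    [0, 0, 0, 0, 0, -0.14, 1],
    [0, 0, 0, 0, 0, -0.14, 1]
  ]
}}

```text
time_s: 1.6
ee_pos: [0.5399, -0.1677, 0.2789]
eef_rot: [-3.141, 0.0, 0.866]
force: [0.1, -0.2, -0.1]
grip_width: 0.094
grip_force: 0.0
```

Call:
{"api": "jog_arm", "payload": {
  "motion": [
    [0, 0, 0, 0, 0, -0.14, 1],
    [0, 0, 0, 0, 0, -0.14, 1],
    [0, 0, 0, 0, 0, -0.14, 1],
    [0, 0, 0, 0, 0, -0.14, 1],
    [0, 0, 0, 0, 0, 0, 1]
  ]
}}

```text
time_s: 2.1
ee_pos: [0.5398, -0.1679, 0.279]
eef_rot: [-3.141, -0.0, 1.422]
force: [0.7, 0.1, -0.4]
grip_width: 0.094
grip_force: 0.0
```

```bash
python3 - <<'E'
from h import *
delta([.586,-.128,.30],down(1.446)); o=ctrl.get_obs();print(o["ee_pos"],o["eef_rot"],o["qpos"])
W=cam("wrist"); a=save("wrist","w1"); np.save("w1.npy",np.array([W[0],W[1],np.diag(W[2])]))
for p in ([.586,-.128,.15],[.598,-.033,.045],[.559,.137,.064]): print(proj(W,p))
E
```

```text
shift(start axes) [ 0.0463  0.0398 -0.0022] shift(end axes) [ 0.0453  0.0409 -0.0022] rot [-0.0006 -0.0002 -0.0239] t 2.1 F [ 0.7  0.1 -0.4]
[ 0.53981507 -0.16788008  0.27904542] [-3.14096691e+00 -1.46862637e-04  1.42208298e+00] [-3.66305333e-01  2.91079401e-01  1.36275410e+00  8.34326932e-06
  1.48840185e+00 -2.17592719e-01]
[360.3887796  143.51738435]
[349.66705903  51.67868613]
[ 290.58016365 -131.37062135]
```

View pics/w1.png

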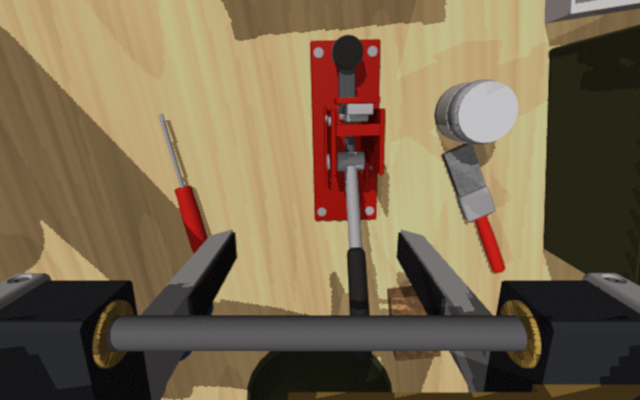

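The wrist view shows the saddle at (347,52), where it was predicted to be (350,52). Base corners are near (311,41), (380,41), (376,220) and (314,220). I'll refine the pose from this picture.

```bash
python3 - <<'E'
from h import *
W=cam("wrist"); a=cv2.imread("pics/w1.png"); h=cv2.cvtColor(a,cv2.COLOR_BGR2HSV)
red=(((h[...,0]<8)|(h[...,0]>172))&(h[...,1]>150)&(h[...,2]>50)).astype(np.uint8)*255
red[:,:290]=0; red[:,400:]=0
c=[onz(W,p,.008)[:2] for p in ((311.5,41),(380,40.5),(376,220),(314.5,220.5))]
ctr=np.mean(c,0); ax=(c[0]+c[1]-c[2]-c[3])/2; print(ctr,np.linalg.norm(ax),np.linalg.norm(c[0]-c[1]),np.arctan2(ax[1],ax[0]))
# left/right edges by row scan
L=[];Rr=[]
for r in list(range(60,95))+list(range(195,212)):
    x=np.where(red[r])[0]; L.append(onz(W,(x[0]-.5,r),.008)[:2]); Rr.append(onz(W,(x[-1]+.5,r),.008)[:2])
for P in(L,Rr):
    f=cv2.fitLine(np.float32(P),cv2.DIST_HUBER,0,.001,.001).ravel(); print("edge",f,np.arctan2(f[1],f[0]))
ys=[np.where(red[:,x])[0] for x in (318,322,330,365,370)]; print([(y[0],y[-1]) for y in ys])
dark=((h[...,2]<50)).astype(np.uint8); dark[:20]=0;dark[80:]=0;dark[:,:320]=0;dark[:,375:]=0
m=max(cv2.findContours(dark,0,1)[0],key=cv2.contourArea); print(cv2.boundingRect(m),cv2.minEnclosingCircle(m)); 
print(onz(W,cv2.minEnclosingCircle(m)[0],.043))
E
```

```text
[ 0.5839099  -0.13226243] 0.23740705485937683 0.08598222201123337 1.4361706179465814
edge [ 0.12950596  0.99157864  0.5428943  -0.10498609] 1.4409256
edge [ 0.13199496  0.9912504   0.6277462  -0.12709203] 1.438415
[(np.int64(41), np.int64(220)), (np.int64(41), np.int64(219)), (np.int64(41), np.int64(219)), (np.int64(40), np.int64(218)), (np.int64(40), np.int64(218))]
(333, 36, 29, 39) ((347.5, 54.94736862182617), 19.11168670654297)
[ 0.59604388 -0.03615042  0.043     ]
```

```bash
python3 - <<'E'
from h import *
delta([.5845,-.1283,.125],down(1.440))
E
```

```text
shift(start axes) [0.0459 0.0382 0.1729] shift(end axes) [0.045  0.0391 0.1729] rot [-0.0005 -0.0001 -0.0232] t 2.15 F [-0.2 -0.1 -0.4]
```

Call:
{"api": "jog_arm", "payload": {
  "motion": [
    [0.023, 0.019, 0, 0, 0, -0.02, 1],
    [0.0225, 0.019, 0, 0, 0, 0, 1],
    [0, 0, 0.04, 0, 0, 0, 1],
    [0, 0, 0.04, 0, 0, 0, 1],
    [0, 0, 0.04, 0, 0, 0, 1]
  ]
}}

```text
time_s: 2.65
ee_pos: [0.5838, -0.1279, 0.1578]
eef_rot: [-3.142, 0.0, 1.435]
force: [0.3, 0.4, -1.0]
grip_width: 0.0939
grip_force: 0.0
```

```bash
python3 - <<'E'
from h import *
delta([.5845,-.1283,.125],down(1.440))
E
```

```text
shift(start axes) [-0.0003  0.0008  0.0516] shift(end axes) [-0.0003  0.0008  0.0516] rot [-0.      0.     -0.0047] t 2.65 F [ 0.3  0.4 -1. ]
```

Call:
{"api": "jog_arm", "payload": {
  "motion": [
    [0, 0.001, 0.026, 0, 0, -0.005, 1],
    [0, 0, 0.0256, 0, 0, 0, 1],
    [0, 0, 0, 0, 0, 0, -1],
    [0, 0, 0, 0, 0, 0, -1],
    [0, 0, 0, 0, 0, 0, -1]
  ],
  "squeeze": 40
}}

```text
time_s: 3.15
ee_pos: [0.5856, -0.1285, 0.1095]
eef_rot: [3.139, 0.0, 1.443]
force: [-0.3, 0.2, -0.4]
grip_width: 0.0731
grip_force: 0.0
```

Call:
{"api": "jog_arm", "payload": {
  "motion": [
    [0, 0, 0, 0, 0, 0, -1],
    [0, 0, 0, 0, 0, 0, -1],
    [0, 0, 0, 0, 0, 0, -1]
  ]
}}

```text
time_s: 3.45
ee_pos: [0.585, -0.1283, 0.1083]
eef_rot: [3.141, 0.0, 1.445]
force: [-2.2, -1.1, -5.8]
grip_width: 0.0499
grip_force: 40.4
```

Call:
{"api": "jog_arm", "payload": {
  "motion": [
    [0, 0, -0.006, 0, 0, 0, -1],
    [0, 0, -0.006, 0, 0, 0, -1],
    [0, 0, 0, 0, 0, 0, -1]
  ]
}}

```text
time_s: 3.75
ee_pos: [0.5851, -0.1284, 0.1203]
eef_rot: [3.141, 0.0, 1.445]
force: [0.4, -1.0, -9.6]
grip_width: 0.0495
grip_force: 40.0
```

```bash
python3 - <<'E'
from h import *
s=cv2.imread("pics/side0.png"); a=cv2.imread("pics/top0.png"); S=cam("side"); T=cam("top")
for n,im,c,bx in(("side",s,S,(310,125,350,178)),("top",a,T,(240,165,280,195))):
    h=cv2.cvtColor(im,cv2.COLOR_BGR2HSV); m=((h[...,0]>21)&(h[...,0]<31)&(h[...,1]>205)).astype(np.uint8)
    x0,y0,x1,y1=bx; k=np.zeros_like(m); k[y0:y1,x0:x1]=m[y0:y1,x0:x1]
    N,l,st,ce=cv2.connectedComponentsWithStats(k)
    for i in range(1,N):
        if st[i,4]>4: print(n,st[i],ce[i].round(1),[onz(c,ce[i],z)[:2].round(4).tolist() for z in(.064,.07,.1,.207)])
P=np.array([.5569,.1374,.064]); e=np.array([np.cos(1.505),np.sin(1.505),0])
for nm,p in(("lip",P-16*e/1000+[0,0,.006]),("face",P-e*.01+[0,0,.02])): print(nm,proj(S,p).round(1),proj(T,p).round(1))
# chest edges: long sides from top olive contour at .207
h=cv2.cvtColor(a,cv2.COLOR_BGR2HSV); 
delta([0.5,0,0.2],down(1.505))
E
```

```text
top [247 172  14  11 141] [253.5 176.5] [[0.5744, 0.1773], [0.5737, 0.1763], [0.5705, 0.1711], [0.5589, 0.1526]]
top [267 176   3  12  26] [268.3 181.7] [[0.5558, 0.1275], [0.5553, 0.1267], [0.5524, 0.1226], [0.5422, 0.1078]]
lip [327.6 168.1] [269.9 181.5]
face [327.5 164.5] [267.5 181. ]
shift(start axes) [ 0.1167 -0.1005 -0.0609] shift(end axes) [ 0.1225 -0.0933 -0.0609] rot [ 0.0005  0.0001 -0.0602] t 3.75 F [ 0.4 -1.  -9.6]
```

```bash
python3 - <<'E'
from h import *
delta([0.546,-.0283,0.139],down(1.505))
E
```

```text
shift(start axes) [ 0.0944 -0.0513  0.0001] shift(end axes) [ 0.0973 -0.0456  0.0001] rot [ 0.0005  0.0001 -0.0602] t 3.75 F [ 0.4 -1.  -9.6]
```

Call:
{"api": "jog_arm", "payload": {
  "motion": [
    [0.013, -0.008, 0, 0, 0, -0.03, -1],
    [0.02, -0.011, 0, 0, 0, -0.03, -1],
    [0.024, -0.011, 0, 0, 0, 0, -1],
    [0.024, -0.01, 0, 0, 0, 0, -1],
    [0.015, -0.008, 0, 0, 0, 0, -1]
  ]
}}

```text
time_s: 4.25
ee_pos: [0.5438, -0.0268, 0.1195]
eef_rot: [-3.141, -0.0, 1.506]
force: [-0.4, -1.0, -8.6]
grip_width: 0.0499
grip_force: 40.0
```

```bash
python3 - <<'E'
from h import *
delta([0.546,-.0283,0.139],down(1.505))
W=cam("wrist"); w=save("wrist","w2"); a=save("top","t2"); s=save("side","s2")
print(proj(W,[.5558,.1214,.07]),proj(W,[.5565,.1375,.207]))
t=cv2.resize(a[130:220,230:390],(480,270),interpolation=cv2.INTER_CUBIC); ss=cv2.resize(s[130:250,290:390],(300,360),interpolation=cv2.INTER_CUBIC)
o=np.zeros((600,780,3),np.uint8); o[:400*390//640,:390]=cv2.resize(w,(390,243)); o[:360,400:700]=ss; o[320:590,:480][o[320:590,:480].sum(2)==0]=0
o[370:600,:408]=cv2.resize(t,(408,230)); cv2.imwrite("pics/m2.png",o[:,:,::-1])
E
```

```text
shift(start axes) [-0.0014  0.0023 -0.0007] shift(end axes) [-0.0014  0.0023 -0.0007] rot [-0.0008 -0.0004  0.0014] t 4.25 F [-0.4 -1.  -8.6]
[322.00435346 -12.03503061] [ 331.42610549 -350.22467615]
```

View pics/m2.png

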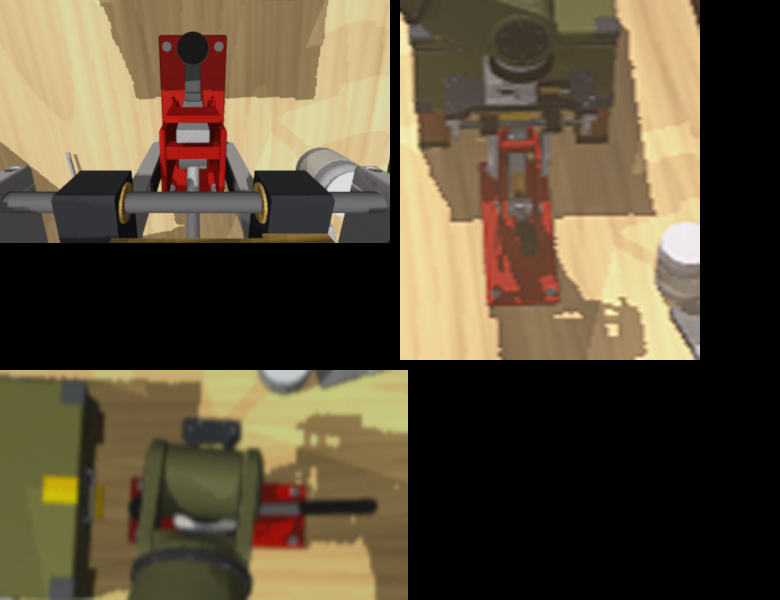

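The wrist view shows the saddle at about (315,79) in full-size pixels, and the pad lip is just above the frame. I'll creep 25 mm further to see both.

Call:
{"api": "jog_arm", "payload": {
  "motion": [
    [0.012, 0.001, 0, 0, 0, 0, -1],
    [0.013, 0.001, 0, 0, 0, 0, -1],
    [0, 0, 0, 0, 0, 0, -1]
  ]
}}

```text
time_s: 4.7
ee_pos: [0.5487, -0.0025, 0.1196]
eef_rot: [-3.142, -0.0, 1.506]
force: [0.6, -0.7, -8.6]
grip_width: 0.0496
grip_force: 40.0
```

```bash
python3 - <<'E'
from h import *
W=cam("wrist"); w=save("wrist","w3"); cv2.imwrite("pics/w3c.png",w[:200,150:500,::-1].repeat(2,0).repeat(2,1))
o=ctrl.get_obs(); print(o["ee_pos"],o["eef_rot"])
h=cv2.cvtColor(w,cv2.COLOR_RGB2HSV)
m=((h[...,0]>19)&(h[...,0]<33)&(h[...,1]>200)&(h[...,2]>40)).astype(np.uint8); m[110:]=0
N,l,st,ce=cv2.connectedComponentsWithStats(m)
for i in range(1,N):
    if st[i,4]>15: print("yel",st[i],ce[i].round(1),[onz(W,ce[i],z)[:2].round(4).tolist() for z in(.064,.07,.08)])
d=(h[...,2]<48).astype(np.uint8); d[:,:280]=0; d[:,360:]=0; d[180:]=0
N,l,st,ce=cv2.connectedComponentsWithStats(d)
for i in range(1,N):
    if st[i,4]>100: print("dark",st[i],ce[i].round(1),onz(W,ce[i],.057).round(4))
print("lip pred",proj(W,[.5558,.1214,.07]))
E
```

```text
[ 0.54864448 -0.00311489  0.11962946] [-3.14145930e+00 -7.18531469e-05  1.50576359e+00]
yel [ 282    0   69   32 2051] [315.5  16.2] [[0.556, 0.1319], [0.5559, 0.1304], [0.5558, 0.1279]]
dark [342   0  18   7 117] [351.1   3.1] [0.58   0.1399 0.057 ]
dark [ 291   52   51   55 2148] [316.   78.3] [0.5538 0.0949 0.057 ]
lip pred [316.30641576  31.91888105]
```

View pics/w3c.png

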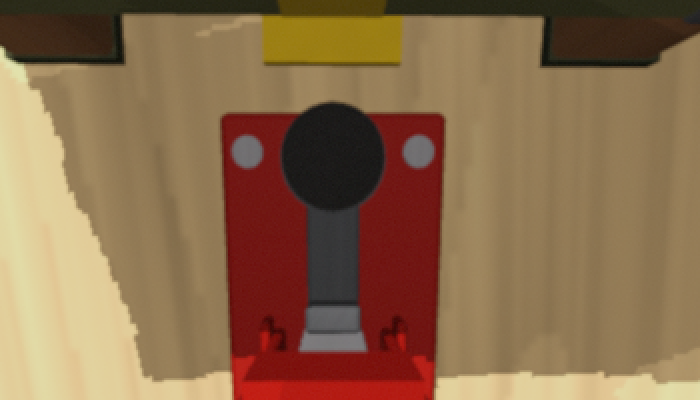

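The crop clearly shows the lip: full-size pixels x 281.5–351, front edge at row about 32, panel junction at row about 8. The saddle circle is at (316.5,78.3).

```bash
python3 - <<'E'
from h import *
W=cam("wrist"); K=W[0]; print(K[0,0])
for z in(.064,.068,.072): 
    l=onz(W,(282,31),z);r=onz(W,(351,31),z); print(z,"lip front",(l+r)[:2]/2,np.linalg.norm(r-l),"junction",onz(W,(316.5,8),z)[:2])
for z in(.052,.055,.058):
    l=onz(W,(291,78.3),z);r=onz(W,(342.5,78.3),z); print(z,"saddle",(l+r)/2,np.linalg.norm(r-l))
E
```

```text
329.1492576500689
0.064 lip front [0.55590056 0.12247145] 0.04491236302939646 junction [0.55678066 0.13584615]
0.068 lip front [0.55584313 0.12161814] 0.04414921141178919 junction [0.55670827 0.13476557]
0.072 lip front [0.5557857  0.12076482] 0.04338605979418192 junction [0.55663589 0.133685  ]
0.052 saddle [0.5542488  0.09460098 0.052     ] 0.03646953467165746
0.055 saddle [0.55422785 0.09432999 0.055     ] 0.03602730936720776
0.058 saddle [0.55420689 0.094059   0.058     ] 0.035585084062758066
```

Call:
{"api": "jog_arm", "payload": {
  "motion": [
    [0.012, 0, 0.002, 0, 0, 0, -1],
    [0.015, 0, 0.002, 0, 0, 0, -1],
    [0.015, 0, 0, 0, 0, 0, -1],
    [0.008, 0, 0, 0, 0, 0, -1],
    [0, 0, 0, 0, 0, 0, -1]
  ]
}}

```text
time_s: 5.25
ee_pos: [0.5518, 0.0474, 0.1158]
eef_rot: [3.142, -0.0, 1.506]
force: [0.1, -1.4, -9.4]
grip_width: 0.0502
grip_force: 40.0
```

Call:
{"api": "jog_arm", "payload": {
  "motion": [
    [0, 0, 0.004, 0, 0, 0, -1],
    [0, 0, 0.002, 0, 0, 0, -1],
    [0, 0, 0.001, 0, 0, 0, -1],
    [0, 0, 0, 0, 0, 0, -1]
  ]
}}

```text
time_s: 5.65
ee_pos: [0.5517, 0.0456, 0.1087]
eef_rot: [-3.141, 0.0, 1.504]
force: [0.0, -1.2, -7.9]
grip_width: 0.0493
grip_force: 40.0
```

```bash
python3 - <<'E'
from h import *
o=ctrl.get_obs(); print(o["ee_pos"],o["eef_rot"],o["force"])
e=np.array([np.cos(1.505),np.sin(1.505),0]); P=np.array([.5573,.144,.064])
R0=R.from_euler("xyz",o["eef_rot"]); print("saddle err est", np.array([.5542,.0943,0])+o["ee_pos"]-np.array([.5486,-.0028,o["ee_pos"][2]])-P)
W=cam("wrist"); w=save("wrist","w4"); cv2.imwrite("pics/w4c.png",w[:260,150:500,::-1].repeat(2,0).repeat(2,1))
E
```

```text
[0.55170887 0.04564661 0.10873713] [-3.14141487e+00  1.90615979e-04  1.50430448e+00] [ 0.0363006  -1.23456934 -7.91564544]
saddle err est [ 8.86696093e-06 -1.25339008e-03 -6.40000000e-02]
```

View pics/w4c.png

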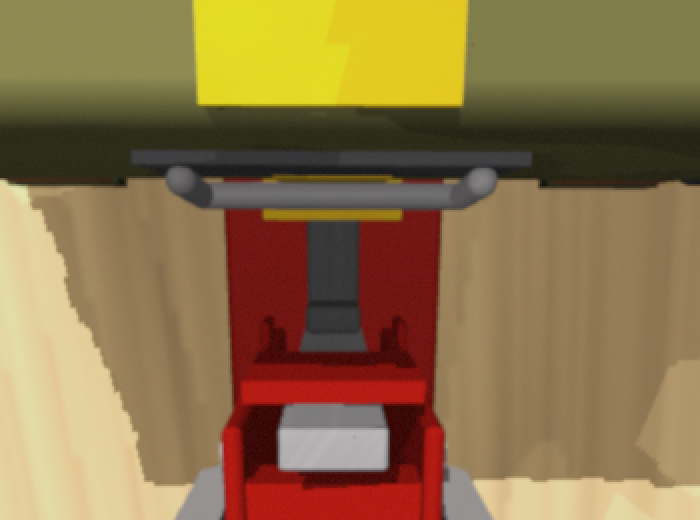

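The toe and the lip share the same centreline (crop x≈333), so it is aligned. About 1 mm forward, then set down.

Call:
{"api": "jog_arm", "payload": {
  "motion": [
    [0.001, 0, 0.001, 0, 0, 0, -1],
    [0, 0, 0.001, 0, 0, 0, -1],
    [0, 0, 0, 0, 0, 0, -1]
  ]
}}

```text
time_s: 6.0
ee_pos: [0.5521, 0.0465, 0.1083]
eef_rot: [3.14, 0.001, 1.505]
force: [-6.3, -2.7, 8.7]
grip_width: 0.0501
grip_force: 40.0
```

Call:
{"api": "jog_arm", "payload": {
  "motion": [
    [0, 0, -0.001, 0, 0, 0, 1],
    [0, 0, 0, 0, 0, 0, 1],
    [0, 0, 0, 0, 0, 0, 1],
    [0, 0, 0, 0, 0, 0, 1],
    [0, 0, 0, 0, 0, 0, 1]
  ]
}}

```text
time_s: 6.5
ee_pos: [0.5519, 0.0471, 0.1078]
eef_rot: [3.141, -0.0, 1.505]
force: [1.3, 0.0, 0.3]
grip_width: 0.0865
grip_force: 0.0
```

Call:
{"api": "jog_arm", "payload": {
  "motion": [
    [0, 0, -0.03, 0, 0, 0, 1],
    [0, 0, -0.05, 0, 0, 0, 1],
    [0, 0, -0.05, 0, 0, 0, 1],
    [0, 0, -0.03, 0, 0, 0, 1],
    [-0.03, 0, 0, 0, 0, 0, 1]
  ]
}}

```text
time_s: 7.0
ee_pos: [0.5512, 0.0187, 0.2726]
eef_rot: [3.134, -0.001, 1.508]
force: [0.9, 0.4, -0.7]
grip_width: 0.0938
grip_force: 0.0
```

Call:
{"api": "jog_arm", "payload": {
  "motion": [
    [-0.04, 0, 0, 0, 0, 0, 1],
    [-0.04, 0, 0, 0, 0, 0, 0],
    [-0.04, 0, 0, 0, 0, 0, -0.3],
    [-0.02, 0, 0, 0, 0, 0, -0.3],
    [0, 0, 0, 0, 0, 0, -0.3]
  ]
}}

```text
time_s: 7.5
ee_pos: [0.5403, -0.1248, 0.2676]
eef_rot: [-3.141, 0.0, 1.502]
force: [-0.1, 0.8, 0.2]
grip_width: 0.0654
grip_force: 0.0
```

```bash
python3 - <<'E'
from h import *
o=ctrl.get_obs(); print(o["ee_pos"],o["eef_rot"],o["grip_width"])
W=cam("wrist"); w=save("wrist","w5"); a=save("top","t5")
h=cv2.cvtColor(w,cv2.COLOR_RGB2HSV)
O=np.array([.5521,.0465,0])+.016*np.array([.066,.998,0]); e=np.array([.066,.998,0])
hg=O-e*(.044+.170*np.cos(.62))+[0,0,.075+.170*np.sin(.62)]
print("origin",O,"handle",hg,proj(W,hg),proj(W,O-e*.044+[0,0,.075]),"base corners",[proj(W,O+e*x+np.array([.998,-.066,0])*y+[0,0,.008]).round(0).tolist() for x,y in((-.14,-.045),(-.14,.045))])
delta(hg,down(1.505))
out=np.zeros((560,640,3),np.uint8); out[:400]=w; out[400:]=cv2.resize(a[130:210,110:430],(640,160)); cv2.imwrite("pics/m5.png",out[:,:,::-1])
E
```

```text
[ 0.54030418 -0.12475831  0.26759008] [-3.14139732e+00  1.55047983e-04  1.50182074e+00] 0.06543602979466037
origin [0.553156 0.062468 0.      ] handle [ 0.54112028 -0.11952662  0.17377598] [318.18390049 195.77410535] [317.39020896  43.03796746] base corners [[283.0, 133.0], [352.0, 133.0]]
shift(start axes) [0.0028 0.0003 0.1127] shift(end axes) [0.0029 0.0003 0.1127] rot [-0.0001 -0.0003 -0.0009] t 7.6 F [0.2 0.3 1. ]
```

View pics/m5.png

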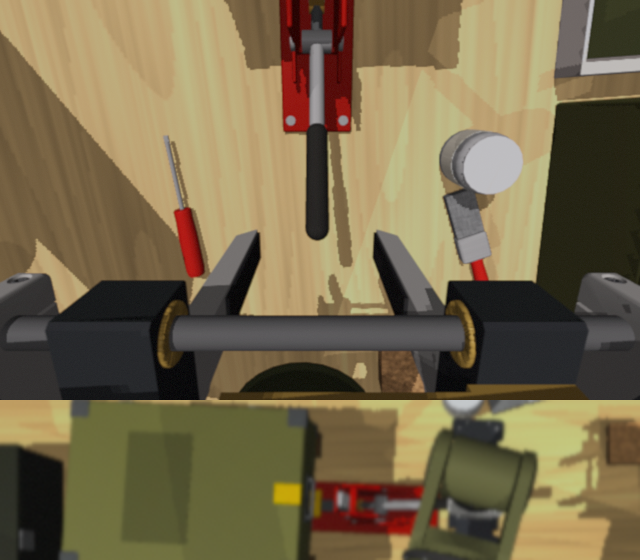

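Both handle and base match the prediction: handle at (317,195), base corners at (283,132) and (352,132). So the jack stands where planned. Now I grip the handle.

Call:
{"api": "jog_arm", "payload": {
  "motion": [
    [0.003, 0, 0.04, 0, 0, 0, -0.3],
    [0, 0, 0.04, 0, 0, 0, -0.3],
    [0, 0, 0.03, 0, 0, 0, -0.3],
    [0, 0, 0.003, 0, 0, 0, -1],
    [0, 0, 0, 0, 0, 0, -1]
  ],
  "squeeze": 35
}}

```text
time_s: 8.1
ee_pos: [0.5411, -0.1187, 0.1554]
eef_rot: [-3.141, -0.0, 1.506]
force: [0.3, -0.6, 0.9]
grip_width: 0.0204
grip_force: 0.0
```

Call:
{"api": "jog_arm", "payload": {
  "motion": [
    [0, 0, 0, 0, 0, 0, -1],
    [0, 0, 0, 0, 0, 0, -1],
    [0, 0, 0, 0, 0, 0, -1],
    [0, 0, 0, 0, 0, 0, -1]
  ]
}}

```text
time_s: 8.5
ee_pos: [0.5411, -0.1196, 0.1555]
eef_rot: [3.14, 0.0, 1.505]
force: [0.7, 1.9, -1.2]
grip_width: 0.0193
grip_force: 35.0
```

Call:
{"api": "jog_arm", "payload": {
  "motion": [
    [-0.007, 0, 0.0106, 0, 0, 0, -1],
    [-0.0062, 0, 0.0111, 0, 0, 0, -1],
    [-0.0053, 0, 0.0116, 0, 0, 0, -1],
    [-0.0045, 0, 0.0119, 0, 0, 0, -1],
    [-0.0036, 0, 0.0122, 0, 0, 0, -1]
  ]
}}

```text
time_s: 9.0
ee_pos: [0.5399, -0.1476, 0.0979]
eef_rot: [3.138, 0.001, 1.504]
force: [0.9, -1.7, 5.6]
grip_width: 0.0192
grip_force: 35.0
```

Call:
{"api": "jog_arm", "payload": {
  "motion": [
    [-0.0026, 0, 0.0125, 0, 0, 0, -1],
    [-0.0017, 0, 0.0126, 0, 0, 0, -1],
    [-0.0007, 0, 0.0127, 0, 0, 0, -1],
    [0.0002, 0, 0.0127, 0, 0, 0, -1],
    [0.001, 0, 0.011, 0, 0, 0, -1]
  ]
}}

```text
time_s: 9.5
ee_pos: [0.5397, -0.1517, 0.0363]
eef_rot: [3.138, 0.002, 1.504]
force: [0.3, -5.4, 8.0]
grip_width: 0.0191
grip_force: 35.0
```

```bash
cat >> h.py <<'E'
def lever():
    o=ctrl.get_obs(); p=np.array(o["ee_pos"])+R.from_euler("xyz",o["eef_rot"]).apply([0,0,-ctrl.pinch_z])
    e=np.array([.066,.998,0]); O=np.array([.5532,.0625,0]); v=p-(O-e*.044+[0,0,.075])
    print("t",round(o["time_s"],2),"r",round(np.linalg.norm(v),4),"lever",round(.62-np.arctan2(v[2],-v@e),3),"F",np.round(o["force"],1),"grip",o["grip_width"],o["grip_force"],"pos",np.round(o["ee_pos"],4),np.round(o["eef_rot"],3))
E
python3 -c "from h import *; lever()"
```

```text
t 9.5 r 0.1717 lever 0.736 F [ 0.3 -5.4  8. ] grip 0.019084483530418563 34.99999701976776 pos [ 0.5397 -0.1517  0.0363] [3.138e+00 2.000e-03 1.504e+00]
```

Call:
{"api": "jog_arm", "payload": {
  "motion": [
    [-0.001, 0, -0.011, 0, 0, 0, -1],
    [-0.0002, 0, -0.0127, 0, 0, 0, -1],
    [0.0007, 0, -0.0127, 0, 0, 0, -1],
    [0.0017, 0, -0.0126, 0, 0, 0, -1],
    [0.0026, 0, -0.0125, 0, 0, 0, -1]
  ]
}}

```text
time_s: 10.0
ee_pos: [0.5389, -0.1458, 0.0985]
eef_rot: [-3.142, -0.0, 1.505]
force: [-1.0, 4.6, -1.4]
grip_width: 0.0194
grip_force: 35.0
```

Call:
{"api": "jog_arm", "payload": {
  "motion": [
    [0.0036, 0, -0.0122, 0, 0, 0, -1],
    [0.0045, 0, -0.0119, 0, 0, 0, -1],
    [0.0053, 0, -0.0116, 0, 0, 0, -1],
    [0.0062, 0, -0.0111, 0, 0, 0, -1],
    [0.007, 0, -0.0106, 0, 0, 0, -1]
  ]
}}

```text
time_s: 10.5
ee_pos: [0.5408, -0.1192, 0.1555]
eef_rot: [-3.141, 0.0, 1.505]
force: [0.7, 0.1, -5.6]
grip_width: 0.0191
grip_force: 35.0
```

```bash
python3 - <<'E'
from h import *
lever(); s=save("side","s6"); s0=cv2.imread("pics/side0.png")
out=np.hstack([cv2.resize(s0[70:250,260:420],(400,450),interpolation=2),cv2.resize(s[70:250,260:420,::-1],(400,450),interpolation=2)]); cv2.imwrite("pics/m6.png",out)
E
```

```text
t 10.5 r 0.1701 lever -0.003 F [ 0.7  0.1 -5.6] grip 0.01911448048753492 34.998173117637634 pos [ 0.5408 -0.1192  0.1555] [-3.141  0.     1.505]
```

View pics/m6.png

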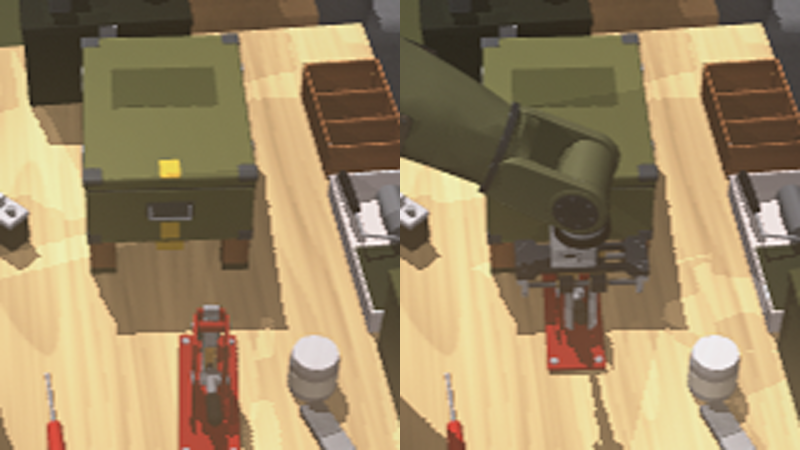

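The chest hasn't moved and the jack is in place. Second stroke.

Call:
{"api": "jog_arm", "payload": {
  "motion": [
    [-0.007, 0, 0.0106, 0, 0, 0, -1],
    [-0.0062, 0, 0.0111, 0, 0, 0, -1],
    [-0.0053, 0, 0.0116, 0, 0, 0, -1],
    [-0.0045, 0, 0.0119, 0, 0, 0, -1],
    [-0.0036, 0, 0.0122, 0, 0, 0, -1]
  ]
}}

```text
time_s: 11.05
ee_pos: [0.5399, -0.1481, 0.0976]
eef_rot: [3.138, 0.002, 1.504]
force: [3.0, -3.6, 11.9]
grip_width: 0.0192
grip_force: 35.0
```

Call:
{"api": "jog_arm", "payload": {
  "motion": [
    [-0.0026, 0, 0.0125, 0, 0, 0, -1],
    [-0.0017, 0, 0.0126, 0, 0, 0, -1],
    [-0.0007, 0, 0.0127, 0, 0, 0, -1],
    [0.0002, 0, 0.0127, 0, 0, 0, -1],
    [0.001, 0, 0.011, 0, 0, 0, -1]
  ]
}}

```text
time_s: 11.55
ee_pos: [0.5396, -0.1523, 0.0356]
eef_rot: [3.138, 0.002, 1.503]
force: [2.3, -7.7, 8.6]
grip_width: 0.0196
grip_force: 35.0
```

```bash
python3 - <<'E'
from h import *
lever(); s=save("side","s7"); a=save("top","t7"); s0=cv2.imread("pics/side0.png")
out=np.hstack([cv2.resize(s0[70:250,260:420],(400,450),interpolation=2),cv2.resize(s[70:250,260:420,::-1],(400,450),interpolation=2)]); cv2.imwrite("pics/m7.png",out)
# lid front-right corner guard: edge shift by template match of corner patch
S=cam("side")
for n,(u,v) in{"near R lid corner":(357,141),"far R":(352,87),"far L":(297,88)}.items():
    t=s0[v-9:v+9,u-7:u+7]; f=cv2.matchTemplate(s[v-25:v+25,u-20:u+20,::-1].copy(),t,cv2.TM_CCOEFF_NORMED); _,q,_,l=cv2.minMaxLoc(f); print(n,round(q,2),"shift",l[0]-13,l[1]-16)
e=np.array([.066,.998,0]);y=np.array([.998,-.066,0]); c=np.array([.5573,.144,0])-e*.01+y*.13
print("expected shift for 20mm at near R",proj(S,c+[0,0,.227])-proj(S,c+[0,0,.207]))
E
```

```text
t 11.55 r 0.1724 lever 0.74 F [ 2.3 -7.7  8.6] grip 0.01959491142794476 35.00204801559448 pos [ 0.5396 -0.1523  0.0356] [3.138e+00 2.000e-03 1.503e+00]
near R lid corner 0.94 shift 0 -4
far R 0.92 shift 0 0
far L 0.98 shift 0 -1
expected shift for 20mm at near R [ 0.29521253 -4.00652747]
```

Call:
{"api": "jog_arm", "payload": {
  "motion": [
    [0, 0, 0.001, 0, 0, 0, -1],
    [0, 0, 0, 0, 0, 0, -1],
    [0, 0, 0, 0, 0, 0, -1],
    [0, 0, 0, 0, 0, 0, -1],
    [0, 0, 0, 0, 0, 0, -1]
  ]
}}

```text
time_s: 12.15
ee_pos: [0.539, -0.1518, 0.0346]
eef_rot: [3.14, 0.002, 1.504]
force: [-0.9, -6.8, 6.9]
grip_width: 0.0192
grip_force: 35.0
```

```bash
python3 - <<'E'
from h import *
lever(); s=save("side","s8")[:,:,::-1].copy(); s0=cv2.imread("pics/side0.png"); a=save("top","t8")[:,:,::-1].copy(); a0=cv2.imread("pics/top0.png")
def m(i0,i1,u,v,k=6):
    b=lambda i:cv2.resize(i,None,fx=k,fy=k,interpolation=cv2.INTER_CUBIC)
    f=cv2.matchTemplate(b(i1[v-18:v+18,u-16:u+16].copy()),b(i0[v-9:v+9,u-7:u+7].copy()),cv2.TM_CCOEFF_NORMED); _,q,_,l=cv2.minMaxLoc(f); return round(q,2),round(l[0]/k-9,2),round(l[1]/k-9,2)
for n,u,v in(("nearR",357,141),("nearR foot",354,171),("farR",352,87),("farL",297,88)): print("side",n,m(s0,s,u,v))
for n,u,v in(("nearR",260,137),("farR",150,134),("farL",144,210),("stripe",254,177)): print("top",n,m(a0,a,u,v))
T=cam("top");S=cam("side")
import itertools
e=np.array([.066,.998,0]);y=np.array([.998,-.066,0]);C=np.array([.5573,.144,0])+e*.17
def rot(p,d): # tilt about the far feet line
    th=np.arcsin(d/.33); F=C+e*.16; r=p-F; x=r@e; z=p[2]; return F+y*(r@y)+e*(x*np.cos(th)+z*np.sin(th))+np.array([0,0,-x*np.sin(th)+z*np.cos(th)])
for d in(.01,.02):
    for n,p in(("nearR",C-e*.18+y*.13),("farR",C+e*.18+y*.13)):
        p=p+[0,0,.207]; print(d,n,"side",(proj(S,rot(p,d))-proj(S,p)).round(2),"top",(proj(T,rot(p,d))-proj(T,p)).round(2))
E
```

```text
t 12.15 r 0.1721 lever 0.746 F [-0.9 -6.8  6.9] grip 0.0191950311535037 35.00021696090698 pos [ 0.539  -0.1518  0.0346] [3.140e+00 2.000e-03 1.504e+00]
side nearR (0.96, -0.5, -4.67)
side nearR foot (0.91, 0.17, -2.83)
side farR (0.92, 0.0, 0.0)
side farL (0.99, -0.17, -1.0)
top nearR (0.99, -3.17, -0.83)
top farR (1.0, -2.5, -0.17)
top farL (0.95, -2.5, -0.67)
top stripe (0.99, -3.67, -0.83)
0.01 nearR side [-0.   -3.15] top [-2.58 -0.77]
0.01 farR side [-0.12 -0.74] top [-1.92 -0.05]
0.02 nearR side [-0.03 -6.34] top [-5.34 -1.54]
0.02 farR side [-0.26 -1.43] top [-3.8  -0.07]
```

Tilt works out at about 13 mm at the feet (four estimates, 12–15 mm). That is a thin margin, and a further full stroke should give 16–22 mm, so I'll let it down gently and stroke again.

Call:
{"api": "jog_arm", "payload": {
  "motion": [
    [-0.001, 0, -0.012, 0, 0, 0, -1],
    [-0.0002, 0, -0.0127, 0, 0, 0, -1],
    [0.0007, 0, -0.0127, 0, 0, 0, -1],
    [0.0017, 0, -0.0126, 0, 0, 0, -1],
    [0.0026, 0, -0.0125, 0, 0, 0, -1]
  ]
}}

```text
time_s: 12.75
ee_pos: [0.5388, -0.1458, 0.098]
eef_rot: [-3.141, -0.001, 1.505]
force: [1.3, 5.9, 0.9]
grip_width: 0.0191
grip_force: 35.0
```

Call:
{"api": "jog_arm", "payload": {
  "motion": [
    [0.0036, 0, -0.0122, 0, 0, 0, -1],
    [0.0045, 0, -0.0119, 0, 0, 0, -1],
    [0.0053, 0, -0.0116, 0, 0, 0, -1],
    [0.0062, 0, -0.0111, 0, 0, 0, -1],
    [0.007, 0, -0.0106, 0, 0, 0, -1]
  ]
}}

```text
time_s: 13.25
ee_pos: [0.5401, -0.1193, 0.1546]
eef_rot: [-3.139, -0.0, 1.505]
force: [-0.3, 0.9, -7.5]
grip_width: 0.0191
grip_force: 35.0
```

```bash
python3 -c "
from h import *; lever()"
```

```text
t 13.25 r 0.1697 lever 0.002 F [-0.3  0.9 -7.5] grip 0.019082903848105105 35.000367164611816 pos [ 0.5401 -0.1193  0.1546] [-3.139 -0.     1.505]
```

Call:
{"api": "jog_arm", "payload": {
  "motion": [
    [-0.007, 0, 0.0106, 0, 0, 0, -1],
    [-0.0062, 0, 0.0111, 0, 0, 0, -1],
    [-0.0053, 0, 0.0116, 0, 0, 0, -1],
    [-0.0045, 0, 0.0119, 0, 0, 0, -1],
    [-0.0036, 0, 0.0122, 0, 0, 0, -1]
  ]
}}

```text
time_s: 13.75
ee_pos: [0.5395, -0.1485, 0.0978]
eef_rot: [3.139, 0.002, 1.504]
force: [-0.6, -6.4, 14.0]
grip_width: 0.0191
grip_force: 35.0
```

Call:
{"api": "jog_arm", "payload": {
  "motion": [
    [-0.0026, 0, 0.0125, 0, 0, 0, -1],
    [-0.0017, 0, 0.0126, 0, 0, 0, -1],
    [-0.0007, 0, 0.0127, 0, 0, 0, -1],
    [0.0002, 0, 0.0127, 0, 0, 0, -1],
    [0.001, 0, 0.012, 0, 0, 0, -1]
  ]
}}

```text
time_s: 14.25
ee_pos: [0.5392, -0.1528, 0.0348]
eef_rot: [3.139, 0.003, 1.503]
force: [1.6, -12.6, 8.6]
grip_width: 0.0193
grip_force: 35.0
```

Call:
{"api": "jog_arm", "payload": {
  "motion": [
    [0, 0, 0, 0, 0, 0, -1],
    [0, 0, 0, 0, 0, 0, -1],
    [0, 0, 0, 0, 0, 0, -1],
    [0, 0, 0, 0, 0, 0, -1],
    [0, 0, 0, 0, 0, 0, -1]
  ]
}}

```text
time_s: 14.75
ee_pos: [0.5387, -0.1522, 0.0348]
eef_rot: [3.141, 0.002, 1.504]
force: [-1.9, -10.3, 6.2]
grip_width: 0.0191
grip_force: 35.0
```

```bash
python3 - <<'E'
from h import *
lever(); s=save("side","s9")[:,:,::-1].copy(); s0=cv2.imread("pics/side0.png"); a=save("top","t9")[:,:,::-1].copy(); a0=cv2.imread("pics/top0.png")
def m(i0,i1,u,v,k=6):
    b=lambda i:cv2.resize(i,None,fx=k,fy=k,interpolation=cv2.INTER_CUBIC)
    f=cv2.matchTemplate(b(i1[v-18:v+18,u-16:u+16].copy()),b(i0[v-9:v+9,u-7:u+7].copy()),cv2.TM_CCOEFF_NORMED); _,q,_,l=cv2.minMaxLoc(f); return round(q,2),round(l[0]/k-9,2),round(l[1]/k-9,2)
for n,u,v in(("nearR",357,141),("nearR foot",354,171),("farR",352,87)): print("side",n,m(s0,s,u,v))
for n,u,v in(("nearR",260,137),("farR",150,134),("farL",144,210),("stripe",254,177)): print("top",n,m(a0,a,u,v))
E
```

```text
t 14.75 r 0.1725 lever 0.744 F [ -1.9 -10.3   6.2] grip 0.01907242241106235 35.0019371509552 pos [ 0.5387 -0.1522  0.0348] [3.141e+00 2.000e-03 1.504e+00]
side nearR (0.96, -0.5, -4.0)
side nearR foot (0.9, 0.17, -2.17)
side farR (0.94, 0.0, 0.0)
top nearR (0.99, -2.33, -0.83)
top farR (1.0, -1.83, 0.0)
top farL (0.97, -1.67, -0.33)
top stripe (0.99, -2.67, -0.67)
```

Call:
{"api": "jog_arm", "payload": {
  "motion": [
    [-0.001, 0, 0.003, 0, 0, 0, -1],
    [0, 0, 0, 0, 0, 0, -1]
  ]
}}

```text
time_s: 15.05
ee_pos: [0.5387, -0.1523, 0.0315]
eef_rot: [3.141, 0.001, 1.504]
force: [-0.0, -3.2, 7.5]
grip_width: 0.0191
grip_force: 35.0
```

Call:
{"api": "jog_arm", "payload": {
  "motion": [
    [0, 0, 0.003, 0, 0, 0, -1],
    [0, 0, 0, 0, 0, 0, -1]
  ]
}}

```text
time_s: 15.25
ee_pos: [0.5387, -0.1522, 0.0285]
eef_rot: [3.141, 0.001, 1.504]
force: [-0.7, -2.0, 6.5]
grip_width: 0.0188
grip_force: 35.0
```

```bash
cat >> h.py <<'E'
def shifts(tag):
    s=save("side","s"+tag)[:,:,::-1].copy(); s0=cv2.imread("pics/side0.png"); a=save("top","t"+tag)[:,:,::-1].copy(); a0=cv2.imread("pics/top0.png")
    def m(i0,i1,u,v,k=6):
        b=lambda i:cv2.resize(i,None,fx=k,fy=k,interpolation=cv2.INTER_CUBIC)
        f=cv2.matchTemplate(b(i1[v-18:v+18,u-16:u+16].copy()),b(i0[v-9:v+9,u-7:u+7].copy()),cv2.TM_CCOEFF_NORMED); _,q,_,l=cv2.minMaxLoc(f); return round(q,2),round(l[0]/k-9,2),round(l[1]/k-9,2)
    for n,u,v in(("nearR",357,141),("nearR foot",354,171),("farR",352,87)): print("side",n,m(s0,s,u,v))
    for n,u,v in(("nearR",260,137),("farR",150,134),("farL",144,210),("stripe",254,177)): print("top",n,m(a0,a,u,v))
E
python3 -c "
from h import *; lever(); shifts('10')
w=save('wrist','w10'); W=cam('wrist'); g=w.astype(int).sum(2)
for v in range(0,330,30): print(v, ' '.join('%3d'%x for x in g[v,250:390:5]))
"
```

```text
t 15.25 r 0.1734 lever 0.78 F [-0.7 -2.   6.5] grip 0.018843053478082916 35.00275254249573 pos [ 0.5387 -0.1522  0.0285] [3.141e+00 1.000e-03 1.504e+00]
side nearR (0.97, -0.5, -4.17)
side nearR foot (0.9, 0.17, -2.5)
side farR (0.94, 0.0, 0.0)
top nearR (0.99, -2.67, -0.83)
top farR (1.0, -2.0, 0.0)
top farL (0.97, -1.83, -0.5)
top stripe (0.99, -2.83, -0.67)
0 186 189 187  46  81 106 183 181 132 108 321 386 428 443 429 385 318 194 102 115 104 111 102  56  61  97 108  98
30 183 183 188 181 187 171 182 187 185  93 317 384 423 438 424 380 315 174 107  97  99 110 105 105  97 105 104 107
60 182 183 183 184 190 187 185 189 184 189 304 386 425 429 422 379 309 141 100 106 109 183 185 186 187  97 103  93
90 435 447 442 435 183 180 182 185 183 190 292 381 423 427 419 373 300 130 104  90 109 182 189 323 435 444 442 418
120 264 267 274 279 283 284 288 292 280 281 278 378 423 420 419 368 297 298 307 306 297 283 288 278 297 301 293 278
150 464 467 462 472 482 479 482 486 482  74  85 100 103 105 109 100  85  69 223 307 301 463 483 478 490 501 495 480
180 461 470 461 462 475 479 481 481 485  64  89  93  93 107 103  97  80  70 222 306 301 487 486 479 488 501 496 476
210 460 462 471 455 466 479 479 483 485  96  85  99  98  97  96  83  81  62 280 304 308 305 483 481 485 501 501 481
240 462 462 467 466 454 443 344 345 346 125  77  92  99 100  98  91  80  52 186 333 343 345 489 486 484 501 500 483
270 469 458 461 446 341 343 345 344 315  50  78  89  99 102  95  90  78  61  75 345 343 344 346 342 470 492 503 488
300  73  71  74  77 100 136 190 183  55  26  36  53  49  44  51  88  76  51  36 140 346 345 141  69  74  82  81  73
```

The lift is still rising as I push, so the handle has more travel and must have slipped a little in the pads. I'll measure its slope from the apparent widths in the wrist picture.

```bash
cat >> h.py <<'E'
def slope(tag):
    w=save('wrist','w'+tag); W=cam('wrist'); g=cv2.GaussianBlur(w.astype(np.float32).sum(2),(3,3),0); e=np.array([.066,.998,0]); pv=np.array([.5532,.0625,0])-e*.044+[0,0,.075]
    K,Rm,t=W; o=-Rm.T@t; A=[]
    for v in list(range(20,105,6))+list(range(150,215,6)):
        blk=v>120; r=g[v]; f=(r<175) if blk else (r>240)
        c=317; 
        if not f[c]: continue
        l=c
        while f[l]: l-=1
        q=c
        while f[q]: q+=1
        th=175 if blk else 240
        L=l+(th-r[l])/(r[l+1]-r[l]); Q=q-1+(th-r[q-1])/(r[q]-r[q-1])
        D=.020 if blk else .014; z=K[0,0]*D/(Q-L); d=Rm.T@np.linalg.solve(K,[(L+Q)/2,v,1.]); p=o+d*z-pv
        A.append((-p@e,p[2],blk)); 
    A=np.array(A); print((A[::3]*1000).round(0)[:,:2].tolist())
    for b in(0,1):
        P=A[A[:,2]==b]; print("rod" if b==0 else "grip","mean angle",np.arctan2(P[:,1],P[:,0]).mean().round(3),"lever",(.62-np.arctan2(P[:,1],P[:,0]).mean()).round(3))
E
python3 -c "
from h import *; slope('11')"
```

```text
[[61.0, -12.0], [68.0, -10.0], [74.0, -9.0], [81.0, -10.0], [88.0, -11.0], [112.0, -13.0], [120.0, -8.0], [128.0, -9.0], [136.0, -9.0]]
rod mean angle -0.14 lever 0.76
grip mean angle -0.073 lever 0.693
```

Call:
{"api": "jog_arm", "payload": {
  "motion": [
    [0, 0, 0.003, 0, 0, 0, -1],
    [0, 0, 0, 0, 0, 0, -1]
  ],
  "squeeze": 50
}}

```text
time_s: 15.65
ee_pos: [0.5387, -0.1521, 0.0256]
eef_rot: [3.141, 0.0, 1.504]
force: [-0.8, -2.3, 7.9]
grip_width: 0.0187
grip_force: 50.0
```

Call:
{"api": "jog_arm", "payload": {
  "motion": [
    [0, 0, 0.003, 0, 0, 0, -1],
    [0, 0, 0, 0, 0, 0, -1],
    [0, 0, 0, 0, 0, 0, -1]
  ]
}}

```text
time_s: 15.95
ee_pos: [0.5387, -0.1521, 0.0227]
eef_rot: [3.141, 0.0, 1.504]
force: [-1.4, -1.9, 7.9]
grip_width: 0.0189
grip_force: 50.0
```

```bash
python3 -c "
from h import *; lever(); shifts('12'); slope('12')
S=cam('side'); p=np.array([.66,.15,0]); print('foot px per 10mm',proj(S,p+[0,0,.01])-proj(S,p), proj(S,p))"
```

```text
t 15.95 r 0.1743 lever 0.813 F [-1.4 -1.9  7.9] grip 0.018877200350240056 49.9976921081543 pos [ 0.5387 -0.1521  0.0227] [3.141 0.    1.504]
side nearR (0.97, -0.5, -4.33)
side nearR foot (0.92, 0.33, -2.5)
side farR (0.94, 0.0, 0.0)
top nearR (0.99, -2.83, -0.83)
top farR (1.0, -2.17, -0.17)
top farL (0.97, -2.0, -0.5)
top stripe (0.99, -3.0, -0.67)
[[61.0, -14.0], [68.0, -12.0], [75.0, -13.0], [81.0, -14.0], [88.0, -12.0], [112.0, -17.0], [119.0, -12.0], [127.0, -12.0], [135.0, -13.0]]
rod mean angle -0.17 lever 0.79
grip mean angle -0.105 lever 0.725
foot px per 10mm [ 0.10043898 -1.71953757] [351.815408   173.37496359]
```

Call:
{"api": "jog_arm", "payload": {
  "motion": [
    [0, 0, 0.003, 0, 0, 0, -1],
    [0, 0, 0, 0, 0, 0, -1]
  ]
}}

```text
time_s: 16.3
ee_pos: [0.5387, -0.152, 0.0195]
eef_rot: [3.141, 0.0, 1.504]
force: [-1.0, -0.2, 7.7]
grip_width: 0.0188
grip_force: 50.0
```

Call:
{"api": "jog_arm", "payload": {
  "motion": [
    [0, 0, 0.003, 0, 0, 0, -1],
    [0, 0, 0, 0, 0, 0, -1],
    [0, 0, 0, 0, 0, 0, -1]
  ]
}}

```text
time_s: 16.6
ee_pos: [0.5387, -0.1518, 0.0167]
eef_rot: [3.141, 0.0, 1.504]
force: [-1.3, 1.0, 6.8]
grip_width: 0.0191
grip_force: 50.0
```

```bash
python3 -c "
from h import *; lever(); shifts('13'); slope('13')"
```

```text
t 16.6 r 0.1753 lever 0.847 F [-1.3  1.   6.8] grip 0.019115746396619435 49.99788701534271 pos [ 0.5387 -0.1518  0.0167] [3.141 0.    1.504]
side nearR (0.96, -0.5, -4.67)
side nearR foot (0.91, 0.17, -2.67)
side farR (0.94, 0.0, 0.0)
top nearR (0.99, -3.0, -0.83)
top farR (1.0, -2.17, -0.17)
top farL (0.96, -2.0, -0.5)
top stripe (0.99, -3.33, -0.83)
[[62.0, -16.0], [69.0, -15.0], [75.0, -14.0], [81.0, -16.0], [88.0, -17.0], [112.0, -21.0], [118.0, -15.0], [127.0, -17.0], [135.0, -17.0]]
rod mean angle -0.206 lever 0.826
grip mean angle -0.138 lever 0.758
```

Call:
{"api": "jog_arm", "payload": {
  "motion": [
    [0, 0, 0.003, 0, 0, 0, -1],
    [0, 0, 0, 0, 0, 0, -1],
    [0, 0, 0, 0, 0, 0, -1]
  ]
}}

```text
time_s: 17.05
ee_pos: [0.5388, -0.1516, 0.0137]
eef_rot: [3.141, -0.0, 1.504]
force: [0.2, 1.8, 7.2]
grip_width: 0.0189
grip_force: 50.0
```

Call:
{"api": "jog_arm", "payload": {
  "motion": [
    [0, 0, 0.003, 0, 0, 0, -1],
    [0, 0, 0, 0, 0, 0, -1],
    [0, 0, 0, 0, 0, 0, -1]
  ]
}}

```text
time_s: 17.35
ee_pos: [0.5388, -0.1517, 0.0114]
eef_rot: [3.141, 0.0, 1.504]
force: [-3.7, 4.0, 17.6]
grip_width: 0.0188
grip_force: 50.0
```

```bash
python3 -c "
from h import *; lever(); shifts('14'); slope('14')"
```

```text
t 17.35 r 0.1764 lever 0.876 F [-3.7  4.  17.6] grip 0.01876684555142519 50.00166893005371 pos [ 0.5388 -0.1517  0.0114] [3.141 0.    1.504]
side nearR (0.96, -0.5, -4.83)
side nearR foot (0.91, 0.33, -2.83)
side farR (0.92, 0.0, 0.0)
top nearR (0.99, -3.17, -0.83)
top farR (1.0, -2.33, -0.17)
top farL (0.96, -2.17, -0.5)
top stripe (0.99, -3.5, -0.83)
[[63.0, -18.0], [69.0, -16.0], [75.0, -17.0], [81.0, -18.0], [88.0, -17.0], [111.0, -24.0], [118.0, -19.0], [126.0, -20.0], [134.0, -21.0]]
rod mean angle -0.227 lever 0.847
grip mean angle -0.165 lever 0.785
```

The force rose to 17.6 N: the handle is on its stop, with a lift of about 12–16 mm. Short hold to check it is steady, then hand in.

Call:
{"api": "jog_arm", "payload": {
  "motion": [
    [0, 0, 0, 0, 0, 0, -1],
    [0, 0, 0, 0, 0, 0, -1],
    [0, 0, 0, 0, 0, 0, -1],
    [0, 0, 0, 0, 0, 0, -1],
    [0, 0, 0, 0, 0, 0, -1]
  ]
}}

```text
time_s: 18.0
ee_pos: [0.5388, -0.1517, 0.0114]
eef_rot: [3.141, 0.0, 1.504]
force: [-3.8, 4.5, 16.9]
grip_width: 0.0188
grip_force: 50.0
```

```bash
python3 -c "
from h import *; lever(); shifts('15'); print(ctrl.hand_in())"
```

```text
t 18.0 r 0.1764 lever 0.877 F [-3.8  4.5 16.9] grip 0.018754653352519877 50.0024288892746 pos [ 0.5388 -0.1517  0.0114] [3.141 0.    1.504]
side nearR (0.96, -0.5, -5.0)
side nearR foot (0.91, 0.33, -2.83)
side farR (0.92, 0.0, 0.0)
top nearR (0.99, -3.17, -0.83)
top farR (1.0, -2.33, -0.17)
top farL (0.96, -2.17, -0.5)
top stripe (0.99, -3.5, -0.83)
the job is handed in; nothing more can be done
None
```

Job handed in at about 18 s: the jack is set under the lift pad and its handle is held down on its stop. The chest end is up, with the feet an estimated 12–16 mm off the bench (from image shifts); the hand-in returned no verdict.

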